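# Hold a light guide in the test beam by its frosted faces

## Task

On this lamp repair bench, flip the cap of the square tube in the rack right back, past upright, then lift out the clear light-guide block, gripping it by its two narrow frosted faces only and never touching its clear faces. Carry it to the light bench and finish while holding it there, still and upright, its middle in the beam and its clear faces square to the beam, about midway between lamp and sensor and touching neither; do not put it down or let go. Leave the cap open, the round tubes' caps shut and everything else where it stands.

Things in the scene. Friction and masses are not known exactly. Their poses are not given: they have to be found in the camera images.
- block_mid (a point): centre of the light-guide block: a loose clear upright slab, 26 g, in the square tube with 1.5 mm play. Its x runs through the two clear faces (14 mm apart), y across the two narrow milky frosted faces (26 mm apart, each 14 x 60 mm), z up (60 mm tall). Its frosted faces are bare from 14 mm below its centre to its top, so they can be pinched from straight above once the cap is open.
- clear_a: the block's clear face on its -x side, 19 x 58 mm, fixed in the block; point at the face's centre, same axes as the block.
- clear_b: the block's clear face on its +x side, like the other.
- cap_hinge (a point): middle of the hinge line of the square white tube's cap, 80 mm above the table, 34 mm above the block's centre. Axes are the tube's and do not turn with the cap: x from the tube's middle (13.5 mm away) to the hinge side, so the tongue is on the -x side, y along the hinge, z up.
- cap (a joint): angle of the square tube's flat cap: 0 shut (level), 1.57 upright, stop 2.6 (over to the hinge side); stays where left (0.012 N m); may start ajar. Plate 27 long, 30 wide, 4 mm thick, underside at hinge height; then a tongue 22 long, 10 wide, 5 mm thick, from 27 to 49 mm from the hinge, its mid-thickness 2 mm above hinge height when shut, nothing below it: pinch or lift it.
- beam_mid (a point): middle of the 8 mm light path on the fixed light bench, 78 mm above the table; y along the beam to the lamp, z up. Lamp (blue round head, 40 mm across) begins 54 mm away at +y, light sensor (black box 46 mm wide, 102 mm high) 54 mm away at -y; both x sides are open. The base bar below is 50 mm wide, 12 mm high, 260 mm long.
- round1_cap (a joint): cap of one of the two round white tubes (27 mm across, 66 mm high) in the rack; 0 = shut, as it is and must stay.
- round2_cap (a joint): cap of the other round tube; 0 = shut, as it is and must stay.
- tape: bystander: roll of black tape lying flat, 50 mm across, 18 mm high. Origin at its underside.
- cell1: bystander: blue battery cell standing upright, 32 mm across, 70 mm high. Origin at its underside.
- spool: bystander: metal solder spool standing on its flange, 52 mm across, 42 mm high. Origin at its underside.
- sleeve: bystander: white plastic sleeve standing upright, 32 mm across, 85 mm high, open at both ends. Origin at its underside.
- driver: bystander: screwdriver with orange handle lying flat, 170 mm long.
- meter: bystander: orange multimeter lying on its back, 130 x 75 x 36 mm. Origin at its underside.
- tub: bystander: small yellow tub, 70 mm across, 30 mm high. Origin at its underside.
- rack: fixed rack board, 70 x 250 x 12 mm, origin under its middle, y along its length. On it three fixed white capped tubes in a row along y, 90 mm apart, in any order, all with tongues to -x. The square one has a cup 25 x 37 mm (x, y), 20 mm high, then only a 22 mm wide wall at front and back up to 66 mm; its sides along y are open above the cup.

How it is judged:
By the outcome, as a careful person would: the job done as asked, in the order asked, and still so for the second after the job is handed in, while the arm keeps its last pose, push and grip.
It also fails if it takes over 53 s, if anything falls off the work surface, if the arm or the gripper's body presses on something with over 40 N, if the wrist force passes 120 N, or if a joint passes its speed limit or range.

## Robot

A 6-joint arm with a two-finger parallel gripper is mounted at the origin on the work surface. World frame = base frame: x ahead of the robot, y to its left, z up, the work surface at z = 0. Lengths are in m, angles in rad, forces in N, time in s.
With the tool pointing down it reaches from about 0.275 to 0.85 m from the base axis. Payload 19 kg.
Tool frame: the origin (TCP) lies at the centre of the arm's flange, where the gripper is bolted on; the fingertips stand 173 mm ahead of it and the grasp point (between the pads) lies 155 mm ahead of it; z points along the fingers, y is the line along which they close (so a half turn about z gives the same grasp; the last joint's range is limited). The gripper opens to 85 mm and grips with 20 to 120 N. Pads are 22 mm wide; open, the fingers measure 114 mm over their backs; the gripper's body (76 mm by 85 mm) begins 54 mm behind the grasp point. The pads swing forward as they close: fully open they stand 13 mm farther back than shut.
Start: joints at [-1.302, 0.15, 1.437, -0, 1.554, -0.134], TCP at [0.225, -0.529, 0.405] pointing down, gripper open.
Joint ranges: [-2.8, 2.8], [-0.68, 2.1], [0.12, 2.68], [-1.39, 4.53], [0.16, 2.79], [-2.81, 2.81]. Speed limits (rad/s): [1.89, 1.89, 2.22, 3.01, 3.01, 3.01].

## Interface

Orientations are given as [roll, pitch, yaw] about the fixed x, y, z axes, in that order (R = Rz(yaw) Ry(pitch) Rx(roll)).
In Python, from plant import get_obs, get_image, hand_in, recognise, regions_of, spot_point gives the robot as it stands.
- The arm moves only by the tool arm_command, never from a script. Its argument "moves" is a list of rows, each a list of 5 numbers: the opening in per cent of the stroke, from 0 (shut) to 100 (fully open), then the shift along the tool's x, y, z in mm, then the turn about the tool's z in degrees. In form: [[fingers, x, y, z, yaw], ...]. A call has 1 to 5 rows; each row is the pose to reach, as a shift and turn from the pose commanded when the call began, along the tool's axes at that moment; what a row does not reach only later rows make up. A row lasts 1/12 s, in which the tool goes at most 41.7 mm and 7.16 degrees, less where a joint would pass 70% of its speed; a pose out of reach is approached as far as the arm can. A call with a gripper value outside its range is refused whole. The fingers move at their own pace and stop on an object; "force" is the grip in N (left out, the last holds). Time passes only in rows, so rows that repeat a pose let the fingers close. It gives the time, the measured TCP pose, the force, the opening and the grip force at its end, in the units of the state.
- get_obs(): the state, without advancing time (a new reading comes with each control period).
- get_image(name): name is "scene" or "top" or "wrist"; returns a dict with "pixels" (420x560x3 uint8, red, green, blue), "depth" (420x560 float32, m along the optical axis (not along the pixel's ray), 0 where there is no reading), "fx", "fy", "cx", "cy" (pixels), "cam_to_world" (4x4, takes a point from camera to world coordinates); the wrist camera has in their place "T_tool_cam" (4x4, takes a point from camera to tool coordinates, whose origin is the TCP and whose axes are the flange's). Camera axes: x right, y down, z forward; pixel columns grow to the right and rows downward; lengths in m; the calibration is good to about 2 mm. A picture is of the moment at which its call begins: read the wrist's pose just before it.
- hand_in(): hands the job in; it is judged then, once.
Trained networks look in the newest picture that a camera, given by its name, has taken for a name from the list of things; names that differ only in an ending like _2 or _b are one class to them, and where a whole thing is asked for, a point or a joint stands for the part that bears it (a point fixed in the world has none). Each returns a list of dicts, best first, with "p" (0 to 1); they miss things now and then, are a little off and sometimes report something else, mostly with a low value. They report only what shows in the picture. A call takes as long as a camera call.
- recognise(camera, target): "rect" ([centre column, centre row, width, height] in pixels, round what is visible of it).
- regions_of(camera, target): "pixels" (420x560 bool, what is visible of it) and "rect" ([centre column, centre row, width, height] in pixels, round what is visible of it).
- spot_point(camera, target): "xy" ([column, row] in pixels: a listed point, or the origin of a listed thing).
The state is a dict: "time_s": time; "qpos": joint angles; "joint_velocities": joint speeds; "joint_torque": joint torques, N m; "eef_pos": TCP position; "tool_rot": TCP orientation; "ft_force": force on the tool from outside, world axes, zero at the start; "torque": the same for the moment, N m; "opening": opening from 0.0 (shut) to 1.0 (fully open); "grip_force": force on a finger pad.
Only numpy, scipy, OpenCV 4.12 (cv2) and the standard library are available. Lean on these libraries where they do the work, as an engineer would, in place of code of your own. Each camera call takes 0.05 s, during which the arm holds its last target. There are 200 camera calls.

## Working session

There is one attempt and no reset: what is moved stays moved. The work goes in short steps, Python scripts to look and compute and a tool call to move; the robot and the scene stay as the last step left them, time stands still between calls to the robot, and variables do not carry over. Pictures are saved under pics/ and viewed, at most 10 in all, crops included, and the job is handed in when it is done.

Besides the shell and the picture viewer there is one more tool, called after "Request:" as name(argument=value, ...) on one line, values as JSON. arm_command: Moves the arm, as the interface text tells. Its arguments: {"type":"object","properties":{"moves":{"type":"array"},"force":{"type":"number"}},"required":["moves"]}

```bash
ls; mkdir -p pics
cat > h.py <<'E'
import numpy as np, cv2
from scipy.spatial.transform import Rotation as R
from plant import *
def pose():
    o=get_obs(); T=np.eye(4); T[:3,:3]=R.from_euler('xyz',o['tool_rot']).as_matrix(); T[:3,3]=o['eef_pos']; return T
def cam(n):
    T=pose(); im=get_image(n)
    im['T']=T@im['T_tool_cam'] if n=='wrist' else np.array(im['cam_to_world']); return im
def ray(im,uv):
    d=im['T'][:3,:3]@np.array([(uv[0]-im['cx'])/im['fx'],(uv[1]-im['cy'])/im['fy'],1]); return im['T'][:3,3],d
def atz(im,uv,z):
    o,d=ray(im,uv); return o+d*(z-o[2])/d[2]
def dep(im,uv):
    u,v=int(round(uv[0])),int(round(uv[1])); p=im['depth'][v-2:v+3,u-2:u+3]; p=p[p>0]
    o,d=ray(im,uv); return o+d*np.median(p) if len(p) else None
def proj(im,p):
    c=np.linalg.inv(im['T'])@np.r_[p,1]; return c[0]/c[2]*im['fx']+im['cx'],c[1]/c[2]*im['fy']+im['cy']
def save(im,f): cv2.imwrite('pics/'+f,im['pixels'][:,:,::-1])
E
cat > a.py <<'E'
from h import *
np.set_printoptions(precision=4,suppress=True)
o=get_obs(); print(o['time_s'],o['eef_pos'],o['tool_rot'],type(o['tool_rot']),o['opening'])
Z=dict(block_mid=.046,cap_hinge=.08,beam_mid=.078,rack=0)
for n in('top','scene'):
    im=cam(n); save(im,n+'0.png'); print(n,im['T'][:3,3],im['T'][:3,2])
    for t in Z:
        for s in spot_point(n,t)[:2]: print(t,s['p'],s['xy'],atz(im,s['xy'],Z[t]),dep(im,s['xy']))
    for t in('cap','round1_cap','cell1','sleeve','tape','spool','driver','meter','tub'):
        for s in recognise(n,t)[:2]: print(t,round(s['p'],2),np.array(s['rect']),dep(im,s['rect'][:2]))
E
python3 a.py
```

```text
pics
0.0 [ 0.2254 -0.5289  0.4041] [-3.1404 -0.0002  0.4028] <class 'numpy.ndarray'> 0.9973504799159587
top [0.3287 0.0594 1.5405] [ 0.1347  0.0158 -0.9908]
block_mid 0.46 [416.7, 208.5] [ 0.5263 -0.2996  0.046 ] [ 0.5208 -0.2897  0.0873]
cap_hinge 0.48 [417.4, 202.6] [ 0.538  -0.2942  0.08  ] [ 0.5374 -0.2932  0.0841]
beam_mid 0.88 [236.5, 199.0] [0.5607 0.2007 0.078 ] [0.5608 0.2007 0.0777]
rack 0.59 [381.4, 204.1] [ 0.5477 -0.21    0.    ] [ 0.5377 -0.1978  0.0699]
cell1 0.49 [361.4 134.   15.3  17.6] [ 0.738  -0.1516  0.0686]
tape 0.36 [166.2 186.1  19.5  24.3] [0.6155 0.4123 0.0044]
spool 0.72 [302.9 136.6  21.6  17.7] [0.7419 0.0119 0.0436]
driver 0.67 [247.9 277.2  30.5  58.6] [0.3468 0.1765 0.023 ]
meter 0.82 [378.3 275.   35.2  52.6] [ 0.3447 -0.1863  0.0327]
tub 0.68 [165.9 186.7  26.8  22.8] [0.6138 0.4132 0.0041]
scene [0.9915 0.3998 0.7349] [-0.5104 -0.3673 -0.7775]
block_mid 0.5 [162.0, 126.8] [ 0.5196 -0.3041  0.046 ] [ 0.5309 -0.2873  0.0624]
block_mid 0.5 [186.5, 162.8] [ 0.5718 -0.1702  0.046 ] [ 0.5521 -0.197   0.0136]
cap_hinge 0.88 [156.7, 119.2] [ 0.5316 -0.2991
[... 311 characters left out ...]
5 -0.2809  0.0864]
round1_cap 0.55 [182.6 138.4  23.7  14.1] [ 0.5437 -0.2018  0.0818]
cell1 0.7 [266.4 294.6  20.7  40.3] [0.7281 0.1794 0.0619]
cell1 0.56 [132.7 220.7  25.3  35.3] [ 0.7544 -0.1398  0.0479]
sleeve 0.75 [266.  292.6  21.4  38.8] [0.7283 0.1789 0.0692]
tape 0.78 [252.6 202.9  21.3  20.8] [ 0.5452 -0.0028  0.0003]
spool 0.56 [192.8 263.7  29.2  33.2] [0.7527 0.0232 0.0423]
spool 0.42 [206.4 160.1  22.4  12.8] [ 0.5632 -0.1109  0.0835]
driver 0.71 [247.9 118.9  59.5  40.8] [ 0.3573 -0.1684  0.0313]
driver 0.65 [368.4 183.2  62.9  34.5] [0.3555 0.1807 0.02  ]
meter 0.65 [247.6 119.   60.3  41.1] [ 0.358  -0.1689  0.0311]
tub 0.85 [416.  325.7  40.8  35.2] [0.5949 0.4139 0.008 ]
```

Run:
```python
import cv2
import numpy as np
a=cv2.imread('pics/scene0.png')[80:330,90:450]; b=cv2.imread('pics/top0.png')[110:310,140:460]
cv2.imwrite('pics/both.png',np.vstack([cv2.resize(a,(500,347),interpolation=2),cv2.resize(b,(400,250),interpolation=2)[:, :] if 0 else cv2.copyMakeBorder(cv2.resize(b,(400,250),interpolation=2),0,0,0,100,0)]))
```

```text
(no output)
```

View pics/both.png

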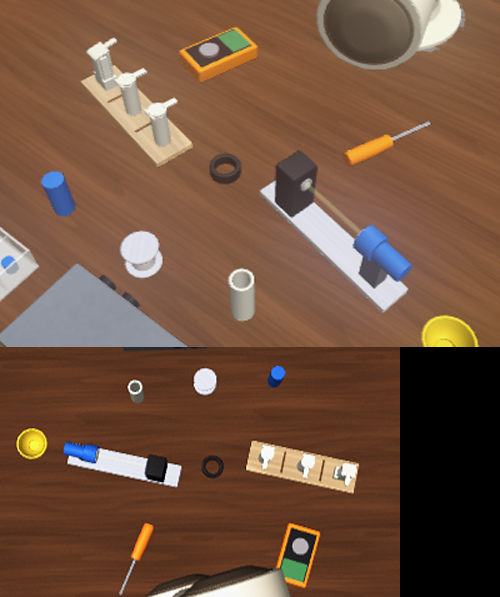

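The scene shows the rack with the square tube at the far −y end (scene px ~(162,120), top ~(417,203)). The light bench has its lamp at +y and its sensor at −y. Next I'll measure the rack and beam orientations.

```bash
cat > b.py <<'E'
from h import *
np.set_printoptions(precision=4,suppress=True)
w=cam('wrist'); print(w['T_tool_cam'],w['fx'])
im=cam('top')
v,u=np.mgrid[:420,:560]; d=im['depth']
P=np.stack([(u-im['cx'])/im['fx']*d,(v-im['cy'])/im['fy']*d,d],-1)@im['T'][:3,:3].T+im['T'][:3,3]
for n,c,r in(('rack',(.546,-.208),.15),('bench',(.56,.2),.16)):
    m=(np.hypot(P[...,0]-c[0],P[...,1]-c[1])<r)&(P[...,2]>.007)&(P[...,2]<.018)&(d>0)
    print(n,m.sum(),cv2.minAreaRect((P[m][:,:2]*1000).astype(np.float32)))
    m=(np.hypot(P[...,0]-c[0],P[...,1]-c[1])<r)&(P[...,2]>.06)
    k,l,s,ce=cv2.connectedComponentsWithStats(m.astype(np.uint8))
    for i in range(1,k): print(s[i][4],P[l==i].mean(0),P[l==i][:,2].max())
E
python3 b.py
```

```text
[[-0.0008 -0.9631 -0.2691  0.0682]
 [ 1.     -0.0008 -0.0001  0.0003]
 [-0.0002 -0.2691  0.9631  0.0306]
 [ 0.      0.      0.      1.    ]] 306.00763634780117
rack 1586 ((549.4876098632812, -206.477783203125), (286.90570068359375, 286.8656921386719), 82.72289276123047)
134 [ 0.5611 -0.1192  0.0837] 0.09127041522986312
141 [ 0.5394 -0.2062  0.0831] 0.09060487379364046
160 [ 0.518  -0.2932  0.0858] 0.09972936995583637
bench 1044 ((561.2328491210938, 204.96633911132812), (300.7005615234375, 313.212158203125), 61.78480529785156)
40 [0.7089 0.1683 0.0779] 0.09362288909329419
736 [0.5587 0.2091 0.0928] 0.11267914545425506
```

Request:
arm_command(moves=[[45, 36, -11, 5, 7], [45, 72, -22, 10, 14], [45, 108, -32, 16, 21], [45, 144, -43, 22, 28], [45, 180, -53, 27, 35]])

```text
time_s: 1.92
eef_pos: [0.3661, -0.4126, 0.3783]
tool_rot: [-3.142, -0.0, -0.167]
ft_force: [-0.1, -0.9, -0.7]
opening: 0.449
grip_force: 0.0
```

Request:
arm_command(moves=[[45, 23, -29, 6, 1], [45, 46, -58, 12, 2], [45, 70, -88, 18, 2], [45, 94, -118, 24, 2], [45, 117, -147, 27, 2]])

```text
time_s: 2.33
eef_pos: [0.5053, -0.2859, 0.351]
tool_rot: [-3.141, 0.0, -0.196]
ft_force: [0.4, -1.0, 0.4]
opening: 0.446
grip_force: 0.0
```

```bash
cat > c.py <<'E'
from h import *
np.set_printoptions(precision=4,suppress=True)
T=pose(); print(T[:3,3],get_obs()['tool_rot'])
im=cam('wrist'); save(im,'w1.png')
Z=dict(block_mid=.046,cap_hinge=.08)
for t in Z:
    for s in spot_point('wrist',t)[:2]: print(t,s['p'],s['xy'],atz(im,s['xy'],Z[t]),dep(im,s['xy']))
for t in('cap',):
    for s in regions_of('wrist',t)[:2]: print(t,s['p'],s['rect'],dep(im,s['rect'][:2]))
E
python3 c.py
```

```text
[ 0.5053 -0.2859  0.351 ] [-3.1413  0.0004 -0.1955]
cap_hinge 0.56 [288.3, 168.9] [ 0.5343 -0.2989  0.08  ] [ 0.5349 -0.2989  0.0839]
cap 0.68 [289.6, 197.1, 37.5, 67.9] [ 0.5136 -0.2957  0.0883]
```

View pics/w1.png

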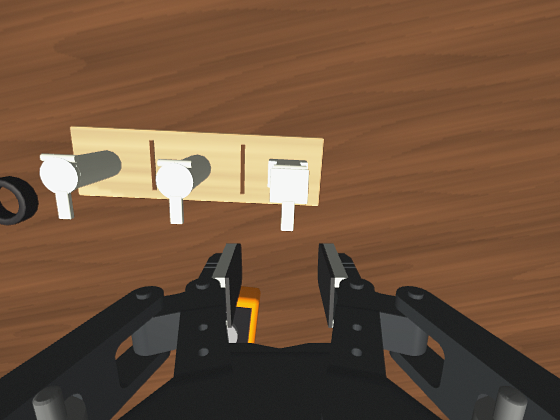

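The wrist view shows the square tube at right: hinge at about (288,165), tongue end at about (288,230), cap close to shut. I'll measure the cap's shape from depth.

```bash
cat > d.py <<'E'
from h import *
np.set_printoptions(precision=4,suppress=True)
print(pose()[:3,3],get_obs()['tool_rot'])
im=cam('wrist')
h=spot_point('wrist','cap_hinge')[0]; H=atz(im,h['xy'],.08); print('hinge',h['p'],H)
v,u=np.mgrid[:420,:560]; d=im['depth']
P=np.stack([(u-im['cx'])/im['fx']*d,(v-im['cy'])/im['fy']*d,d],-1)@im['T'][:3,:3].T+im['T'][:3,3]
m=(np.hypot(P[...,0]-.515,P[...,1]+.293)<.045)&(P[...,2]>.07)&(P[...,2]<.15)&(d>0)&(v<240)
Q=P[m]
m2=(P[...,2]>.006)&(P[...,2]<.017)&(v>110)&(v<225)&(u>60)&(u<335); r=cv2.minAreaRect((P[m2][:,:2]*1000).astype(np.float32)); print('board',r)
m3=(P[...,2]>.07)&(P[...,2]<.1)&(v>150)&(v<240)&(u<340)
k,l,s,ce=cv2.connectedComponentsWithStats(m3.astype(np.uint8))
for i in range(1,k):
    if s[i][4]>200: print(s[i], P[l==i].mean(0))
for yaw in(-.22,-.245,):
    c,s_=np.cos(yaw),np.sin(yaw); X=(Q[:,:2]-H[:2])@np.array([c,s_]); Y=(Q[:,:2]-H[:2])@np.array([-s_,c])
    for a in np.arange(-.055,.02,.005):
        k=(X>a)&(X<a+.005)
        if k.sum()>3: print(round(a+.0025,4),k.sum(),'z',np.median(Q[k][:,2]),'y',Y[k].min(),Y[k].max(),np.median(Y[k]))
E
python3 d.py
```

```text
[ 0.5047 -0.2869  0.3514] [-3.1415  0.0005 -0.1936]
hinge 0.8 [ 0.5341 -0.299   0.08  ]
board ((542.8680419921875, -209.42987060546875), (249.87918090820312, 70.24947357177734), 76.06539154052734)
[  39  153   47   65 1919] [ 0.5611 -0.1233  0.083 ]
[ 155  158   40   66 1667] [ 0.54   -0.2094  0.0837]
[ 268  164   40   67 1786] [ 0.5189 -0.296   0.0873]
-0.0475 23 z 0.09333085803801844 y -0.004223405636464986 0.005247667224672944 -0.0002715232958778215
-0.0425 81 z 0.09315651739526074 y -0.004178409603357155 0.005257016235872681 0.0005449764072139697
-0.0375 78 z 0.09206105964381353 y -0.004909788292368331 0.004714169146207138 -1.702684036905321e-05
-0.0325 86 z 0.09105641031057266 y -0.004689752971804034 0.004837262225147553 8.485803379240577e-05
-0.0275 83 z 0.0900281599576794 y -0.01394942182712708 0.014451871974745557 0.00016760627024637727
-0.0225 248 z 0.08867296957905144 y -0.014658370529590684 0.014536243096002047 -0.0004395839533952111
-0.0175 249 z 0.08773609372756014 y -0.015252676308313614 0.014599242974548432 -0.00030151977106851924
-0.0125 247 z 0.08681105424939636 y -0
[... 786 characters left out ...]
 z 0.09004132854606747 y -0.014587168536981889 0.013820825207158232 -0.0005482049849460983
-0.0225 245 z 0.08868365236062792 y -0.015263695981627202 0.014025337661481986 -0.0008624139647815247
-0.0175 251 z 0.08774183360716248 y -0.015712405503331313 0.014163343551647795 -0.0007804668580130061
-0.0125 247 z 0.0868021637035924 y -0.01541256967268075 0.013707414171400287 -0.0005455200472201333
-0.0075 247 z 0.08588652265397176 y -0.015809105346341074 0.013902997717084434 -0.0009486372228846157
-0.0025 256 z 0.08483034614140926 y -0.015673866887231096 0.014188594755783752 -0.0006923865249774568
0.0025 189 z 0.08306254280620112 y -0.015424070887800402 0.013439368301929844 -0.00046262479648233887
```

Request:
arm_command(moves=[[40, -6, 3, 20, 2.8], [40, -11.5, 5, 45, 2.8], [40, -11.5, 5, 70, 2.8], [40, -11.5, 5, 90, 2.8], [40, -11.5, 5, 96, 2.8]], force=20)

```text
time_s: 3.05
eef_pos: [0.4905, -0.2909, 0.2529]
tool_rot: [-3.14, 0.003, -0.246]
ft_force: [0.5, -0.6, -0.5]
opening: 0.401
grip_force: 0.0
```

```bash
cat > e.py <<'E'
from h import *
np.set_printoptions(precision=4,suppress=True)
import sys
im=cam('wrist'); save(im,sys.argv[1])
o=get_obs(); print(o['time_s'],o['eef_pos'],o['tool_rot'],o['ft_force'],o['opening'])
E
python3 e.py w2.png
```

```text
3.1 [ 0.4908 -0.2909  0.2533] [-3.1402  0.0031 -0.2462] [ 0.1309  0.7941 -0.6905] 0.401458118877423
```

View pics/w2.png

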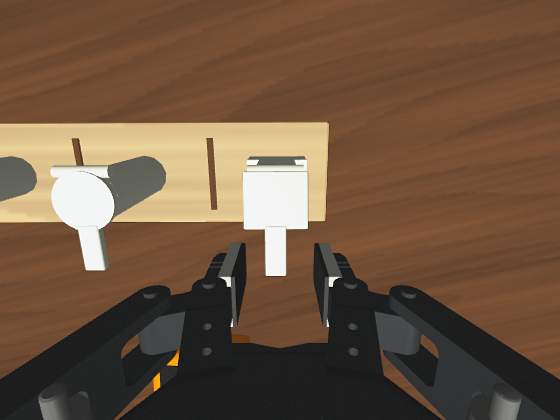

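Wrist view: the tongue (265–286, rows 228–276) lies between the pads (240 and 318), about 2 mm off-centre. I'll correct that and pinch.

Request:
arm_command(moves=[[30, 1, -2, -2, 0], [5, 1, -2, -2, 0], [5, 1, -2, -2, 0], [5, 1, -2, -2, 0], [5, 1, -2, -2, 0]], force=20)

```text
time_s: 3.52
eef_pos: [0.4935, -0.2889, 0.2587]
tool_rot: [3.14, -0.002, -0.245]
ft_force: [-0.4, -6.1, 1.1]
opening: 0.106
grip_force: 22.7
```

Request:
arm_command(moves=[[5, 2, 0, -6, 0], [5, 5, 0, -12, 0], [5, 8.5, 0, -17, 0], [5, 13, 0, -21.5, 0], [5, 18, 0, -25.5, 0]])

```text
time_s: 3.93
eef_pos: [0.5107, -0.2932, 0.2837]
tool_rot: [3.141, 0.0, -0.245]
ft_force: [-2.8, -5.4, -2.8]
opening: 0.101
grip_force: 19.4
```

Request:
arm_command(moves=[[5, 6, 0, -3, 0], [5, 12, 0, -5.5, 0], [5, 18.5, 0, -6.5, 0], [5, 25, 0, -7, 0], [5, 31, 0, -6.5, 0]])

```text
time_s: 4.35
eef_pos: [0.5411, -0.3008, 0.2907]
tool_rot: [3.14, -0.001, -0.245]
ft_force: [-4.9, -3.5, 7.3]
opening: 0.097
grip_force: 21.7
```

Request:
arm_command(moves=[[5, 6.5, 0, 2, 0], [5, 12.5, 0, 4, 0], [5, 18, 0, 7.5, 0], [5, 23, 0, 12, 0], [5, 27, 0, 16.5, 0]])

```text
time_s: 4.77
eef_pos: [0.568, -0.3074, 0.275]
tool_rot: [3.14, -0.004, -0.244]
ft_force: [3.7, -4.8, 9.6]
opening: 0.102
grip_force: 21.0
```

Request:
arm_command(moves=[[35, 0, 0, 0, 0], [40, 0, 0, 0, 0], [40, 0, 0, -30, 0], [40, -15, 0, -60, 0], [40, -45, 0, -85, 0]])

```text
time_s: 5.18
eef_pos: [0.5241, -0.296, 0.3594]
tool_rot: [-3.141, -0.0, -0.244]
ft_force: [-0.1, -0.8, 0.7]
opening: 0.401
grip_force: 0.0
```

```bash
python3 e.py w3.png
cat > f.py <<'E'
from h import *
np.set_printoptions(precision=4,suppress=True)
print(get_obs()['eef_pos'],get_obs()['tool_rot'])
im=cam('wrist'); H=np.array([.534,-.2996]); yaw=-.2425; c,s=np.cos(yaw),np.sin(yaw)
v,u=np.mgrid[:420,:560]; d=im['depth']
P=np.stack([(u-im['cx'])/im['fx']*d,(v-im['cy'])/im['fy']*d,d],-1)@im['T'][:3,:3].T+im['T'][:3,3]
X=(P[...,0]-H[0])*c+(P[...,1]-H[1])*s; Y=-(P[...,0]-H[0])*s+(P[...,1]-H[1])*c
m=(abs(Y)<.022)&(X>-.045)&(X<.07)&(d>0)&(P[...,2]>.03)&(P[...,2]<.13)
for a in np.arange(-.045,.07,.005):
    k=m&(X>a)&(X<a+.005)
    if k.sum()>3: print(round(a+.0025,4),k.sum(),'z',np.percentile(P[k][:,2],[10,50,90]),'y',Y[k].min(),Y[k].max())
for t,z in(('block_mid',.046),('clear_a',.046),('cap_hinge',.08)):
    for q in spot_point('wrist',t)[:2]: print(t,q['p'],q['xy'],atz(im,q['xy'],z),dep(im,q['xy']))
for q in regions_of('wrist','block_mid')[:2]:
    k=q['pixels']&(d>0); print('blk',q['p'],q['rect'],P[k].mean(0),np.percentile(P[k][:,2],[10,50,90]))
    t=k&(P[...,2]>.07)&(P[...,2]<.082)
    if t.sum()>10: print(t.sum(),cv2.minAreaRect((P[t][:,:2]*1000).astype(np.float32)))
E
python3 f.py
```

```text
5.2333 [ 0.52   -0.2949  0.3651] [ 3.1393 -0.0042 -0.2439] [ 0.5335 -2.4516  8.5526] 0.40125401763697227
[ 0.52   -0.2949  0.3651] [ 3.1393 -0.0042 -0.2439]
-0.0225 213 z [0.0324 0.0765 0.0788] y -0.018690954579764815 0.018118870879206696
-0.0175 178 z [0.0321 0.0759 0.0769] y -0.018660857291644174 0.018002658168748586
-0.0125 190 z [0.0322 0.076  0.0772] y -0.018539504517472615 0.017946907922908678
-0.0075 188 z [0.0695 0.0756 0.077 ] y -0.018482725220707454 0.01787294420227069
-0.0025 112 z [0.0778 0.082  0.0834] y -0.012771545971168224 0.012525535134915174
0.0025 166 z [0.0823 0.0838 0.0864] y -0.015189226783214741 0.014199897053139073
0.0075 149 z [0.0878 0.0904 0.093 ] y -0.014961943266180337 0.014747919031106614
0.0125 186 z [0.0944 0.0977 0.1008] y -0.015083374678836817 0.014651504551315895
0.0175 194 z [0.1006 0.102  0.1076] y -0.014691737704374595 0.014572454469528184
0.0225 70 z [0.1105 0.1131 0.116 ] y -0.005164840227968527 0.004386654471762304
0.0275 95 z [0.1177 0.1196 0.121 ] y -0.004963722204434871 0.00423594606181878
0.0325 28 z [0.1181 0.119  0.1196] y -0.0049437871347318115 0.00418141938377768
block_mid 0.58 [277.0, 192.2] [ 0.5225 -0.294   0.046 ] [ 0.5291 -0.2959  0.0758]
clear_a 0.58 [278.0, 185.7] [ 0.5285 -0.2965  0.046 ] [ 0.5359 -0.2985  0.0829]
clear_a 0.5 [283.0, 200.3] [ 0.5133 -0.2977  0.046 ] [ 0.5209 -0.2992  0.0762]
cap_hinge 0.97 [279.9, 186.0] [ 0.5347 -0.2998  0.08  ] [ 0.5354 -0.3     0.0834]
blk 0.66 [279.6, 200.2, 28.6, 16.5] [ 0.5221 -0.2969  0.0757] [0.0747 0.0761 0.0771]
466 ((521.5108032226562, -297.0088806152344), (25.23782730102539, 17.562976837158203), 75.67074584960938)
```

View pics/w3.png

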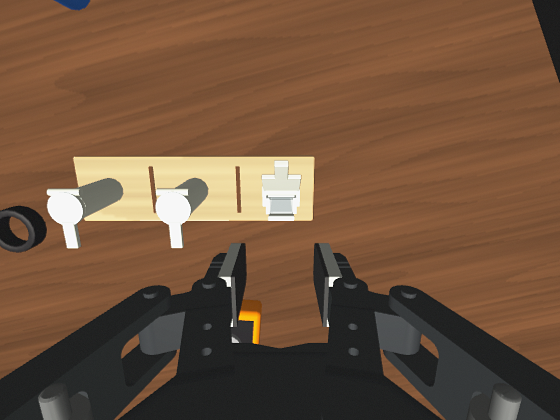

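The square tube's cap is open (plate at (281,190), tongue tip at (281,165)), and the block shows at (281,205). The cap is at about 2.25 rad, so I'll push it nearer its stop with shut fingers to make room.

Request:
arm_command(moves=[[0, 9, 1, 10, 0], [0, 17, 1, 30, 0], [0, 17, 1, 50, 0], [0, 17, 1, 70, 0], [0, 17, 1, 86, 0]])

```text
time_s: 5.9
eef_pos: [0.5403, -0.301, 0.2683]
tool_rot: [-3.14, 0.003, -0.244]
ft_force: [0.5, -0.1, 0.5]
opening: -0.0
grip_force: 0.0
```

Request:
arm_command(moves=[[0, 0, 0, 0, 0], [0, 6, 0, 0, 0], [0, 12, 0, 0, 0], [0, 18, 0, 0, 0], [0, 22, 0, 0, 0]])

```text
time_s: 6.32
eef_pos: [0.5613, -0.3066, 0.2729]
tool_rot: [3.141, 0.003, -0.244]
ft_force: [-26.3, 6.7, 18.6]
opening: 0.003
grip_force: 15.4
```

Request:
arm_command(moves=[[0, -10, 0, 0, 0], [0, -20, 0, -20, 0], [10, -30, 0, -45, 0], [50, -41, 0, -70, 0], [55, -41, 0, -70, 0]])

```text
time_s: 6.73
eef_pos: [0.5211, -0.2967, 0.3483]
tool_rot: [3.139, -0.007, -0.244]
ft_force: [-0.9, 0.4, 0.6]
opening: 0.371
grip_force: 0.0
```

```bash
python3 f.py
```

```text
[ 0.5211 -0.2967  0.3483] [ 3.1386 -0.007  -0.2445]
-0.0275 18 z [0.0321 0.0777 0.0781] y -0.01842972991011509 0.017516834727956523
-0.0225 217 z [0.0328 0.0777 0.0788] y -0.018452973802137007 0.017468561807696285
-0.0175 208 z [0.0322 0.0758 0.0768] y -0.018390119428545362 0.018363854677229015
-0.0125 210 z [0.0327 0.0761 0.0769] y -0.018295688871513015 0.01825020216003955
-0.0075 212 z [0.0717 0.0756 0.0769] y -0.018225104744645143 0.01817800960456721
-0.0025 114 z [0.0781 0.082  0.0833] y -0.01285338138311205 0.012562588107645408
0.0025 223 z [0.0816 0.0825 0.0838] y -0.014445534935201022 0.014140748080051925
0.0075 213 z [0.0831 0.0845 0.0857] y -0.015093974691977836 0.014838716838975776
0.0125 216 z [0.0861 0.0874 0.0888] y -0.014785027223671384 0.0144937909923482
0.0175 235 z [0.0889 0.0903 0.0918] y -0.014591363788443555 0.014922845331065283
0.0225 272 z [0.0917 0.0931 0.0947] y -0.015129000217910249 0.014651937921802007
0.0275 95 z [0.0956 0.097  0.0987] y -0.004628265244437391 0.004850790801751704
0.0325 82 z [0.0986 0.0998 0.101 ] y -0.004556963102573671 0.00475548718148889
[... 166 characters left out ...]
ock_mid 0.69 [275.2, 200.8] [ 0.5207 -0.2937  0.046 ] [ 0.5279 -0.2958  0.0751]
clear_a 0.43 [274.2, 192.4] [ 0.5286 -0.2947  0.046 ] [ 0.5365 -0.2973  0.0825]
clear_a 0.39 [279.2, 205.3] [ 0.5157 -0.2962  0.046 ] [ 0.5237 -0.2981  0.0765]
cap_hinge 0.56 [276.3, 194.5] [ 0.5339 -0.2983  0.08  ] [ 0.5346 -0.2985  0.0833]
blk 0.89 [278.4, 207.8, 30.6, 18.2] [ 0.5217 -0.2969  0.0751] [0.0745 0.076  0.0769]
553 ((520.98486328125, -296.6845397949219), (25.303363800048828, 15.458596229553223), 74.25047302246094)
blk 0.47 [280.0, 168.2, 41.0, 62.6] [ 0.5508 -0.3039  0.0904] [0.0825 0.0896 0.1025]
85 ((535.739501953125, -299.3025817871094), (28.516801834106445, 7.976853370666504), 74.38623809814453)
```

Request:
arm_command(moves=[[50, 0, 0, 30, 0], [50, 0, 0, 60, 0], [50, 0, 0, 90, 0], [50, 0, 0, 115, 0], [50, 0, 0, 129, 0]])

```text
time_s: 7.4
eef_pos: [0.5208, -0.296, 0.209]
tool_rot: [-3.14, 0.004, -0.244]
ft_force: [-1.1, 0.1, -0.2]
opening: 0.502
grip_force: 0.0
```

```bash
python3 e.py w4.png
```

```text
7.45 [ 0.5205 -0.2958  0.2073] [-3.1387  0.0065 -0.2444] [-1.8994  0.6335 -4.2444] 0.5010487456860249
```

View pics/w4.png

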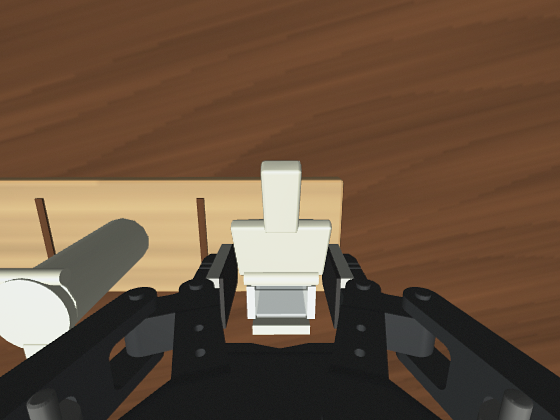

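The open cap is clear ahead, and the block (247–315, row ~300) sits centred between the pads. I'll raise 9 mm and close.

Request:
arm_command(moves=[[45, 0, 0, -9, 0], [40, 0, 0, -9, 0], [20, 0, 0, -9, 0], [20, 0, 0, -9, 0], [20, 0, 0, -9, 0]], force=30)

```text
time_s: 7.87
eef_pos: [0.5217, -0.2968, 0.2243]
tool_rot: [3.14, -0.003, -0.244]
ft_force: [1.0, 0.0, 7.0]
opening: 0.301
grip_force: 33.4
```

Request:
arm_command(moves=[[20, 0, 0, 0, 0], [20, 0, 0, 0, 0], [20, 0, 0, 0, 0]])

```text
time_s: 8.12
eef_pos: [0.5217, -0.2968, 0.2242]
tool_rot: [3.14, -0.003, -0.244]
ft_force: [-0.3, 0.2, 6.7]
opening: 0.3
grip_force: 33.4
```

Request:
arm_command(moves=[[20, 0, 0, -8, 0], [20, 0, 0, -22, 0], [20, 0, 0, -40, 0], [20, 0, 0, -58, 0], [20, 0, 0, -76, 0]])

```text
time_s: 8.53
eef_pos: [0.5212, -0.2965, 0.3003]
tool_rot: [3.141, -0.001, -0.244]
ft_force: [-0.6, 0.3, -0.5]
opening: 0.297
grip_force: 32.5
```

Request:
arm_command(moves=[[20, 0, 0, -18, 0], [20, 0, 0, -36, 0], [20, 0, 0, -48, 0], [20, 0, 0, -54, 0], [20, 0, 0, -54, 0]])

```text
time_s: 8.95
eef_pos: [0.5213, -0.2966, 0.3538]
tool_rot: [3.141, -0.002, -0.244]
ft_force: [0.1, 0.2, -0.3]
opening: 0.298
grip_force: 32.5
```

```bash
cat > g.py <<'E'
from h import *
np.set_printoptions(precision=4,suppress=True)
o=get_obs(); print(o['time_s'],o['eef_pos'],o['tool_rot'],o['opening'],o['grip_force'])
im=cam('wrist'); save(im,'w5.png')
im=cam('scene'); v,u=np.mgrid[:420,:560]; d=im['depth']
P=np.stack([(u-im['cx'])/im['fx']*d,(v-im['cy'])/im['fy']*d,d],-1)@im['T'][:3,:3].T+im['T'][:3,3]
for s in spot_point('scene','beam_mid')[:1]: print(s['p'],atz(im,s['xy'],.078))
crop=im['pixels'][120:330,230:480,::-1]; cv2.imwrite('pics/bench.png',cv2.resize(crop,None,fx=3,fy=3)[:600,:750])
it=cam('top'); 
for s in spot_point('top','beam_mid')[:1]: print(s['p'],atz(it,s['xy'],.078))
for n,I in(('scene',im),('top',it)):
    d=I['depth']; P=np.stack([(u-I['cx'])/I['fx']*d,(v-I['cy'])/I['fy']*d,d],-1)@I['T'][:3,:3].T+I['T'][:3,3]
    px=I['pixels'].astype(int); near=(np.hypot(P[...,0]-.56,P[...,1]-.2)<.17)&(d>0)
    m=near&(P[...,2]>.008)&(P[...,2]<.015)&(px.min(2)>110)
    k,l,s,_=cv2.connectedComponentsWithStats(cv2.morphologyEx(m.astype(np.uint8),cv2.MORPH_OPEN,np.ones((2,2))))
    i=[i for i in range(1,k) if s[i][4]>40]; q=P[np.isin(l,i)]
    print(n,'bar',cv2.minAreaRect((q[:,:2]*1000).astype(np.float32)))
    s=near&(P[...,2]>.098)&(px.max(2)<80); print('sensor top',s.sum(),cv2.minAreaRect((P[s][:,:2]*1000).astype(np.float32)) if s.sum()>5 else '', np.median(P[s][:,2]))
    b=near&(P[...,2]>.06)&(px[...,2]>px[...,0]+50); print('lamp',b.sum(),P[b].mean(0),cv2.minAreaRect((P[b][:,:2]*1000).astype(np.float32)))
E
python3 g.py
```

```text
8.95 [ 0.5213 -0.2966  0.3538] [ 3.1408 -0.0021 -0.2445] 0.29812221673105815 32.512094378471375
0.97 [0.5567 0.2031 0.078 ]
0.89 [0.5614 0.2062 0.078 ]
scene bar ((703.8308715820312, 313.4276428222656), (564.7860717773438, 204.82228088378906), 36.64561080932617)
sensor top 81 ((541.4576416015625, 124.4457015991211), (39.222206115722656, 42.65192794799805), 77.32686614990234) 0.10054344921963454
lamp 759 [0.584  0.2878 0.0893] ((579.499267578125, 288.8121032714844), (73.97429656982422, 37.75068664550781), 78.89822387695312)
top bar ((533.8609619140625, 147.0463409423828), (149.56802368164062, 29.283615112304688), 76.27820587158203)
sensor top 218 ((539.666259765625, 124.01323699951172), (39.27032470703125, 45.2690315246582), 78.65632629394531) 0.10243618944134214
lamp 304 [0.5767 0.2866 0.0921] ((577.7295532226562, 288.8856201171875), (71.69941711425781, 36.9769172668457), 77.0835189819336)
```

View pics/w5.png

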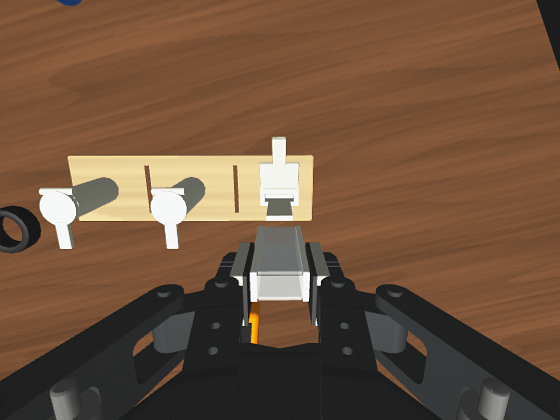

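The block is held by its frosted faces and the tube's cup is empty (dark opening at (280,207)); both round caps are still shut. I'll carry it to the bench at this height and take a close look there.

Request:
arm_command(moves=[[20, -3, -15, 0, 0], [20, -9, -45, 0, 0], [20, -15, -77, 0, 0], [20, -22, -109, 0, 0], [20, -28, -141, 0, 0]])

```text
time_s: 9.62
eef_pos: [0.5278, -0.1511, 0.3515]
tool_rot: [-3.141, 0.001, -0.245]
ft_force: [-0.3, 0.4, -0.3]
opening: 0.291
grip_force: 32.5
```

Request:
arm_command(moves=[[20, -6, -32, 0, 0], [20, -13, -64, 0, 0], [20, -19, -97, 0, 0], [20, -26, -130, 0, 0], [20, -32, -163, 0, 0]])

```text
time_s: 10.03
eef_pos: [0.536, 0.0151, 0.3517]
tool_rot: [-3.141, 0.001, -0.244]
ft_force: [-0.8, 0.1, -0.6]
opening: 0.297
grip_force: 32.5
```

Request:
arm_command(moves=[[20, -7, -33, 0, 0], [20, -14, -66, 0, 0], [20, -20, -98, 0, 0], [20, -27, -128, 0, 0], [20, -35, -150, 0, 0]])

```text
time_s: 10.45
eef_pos: [0.5385, 0.1697, 0.3516]
tool_rot: [-3.141, 0.001, -0.243]
ft_force: [0.4, -1.3, 0.2]
opening: 0.3
grip_force: 32.5
```

Request:
arm_command(moves=[[20, 0, -20, 0, 0], [20, 0, -24, 0, 0], [20, 0, -24, 0, 0], [20, 0, -24, 0, 0]])

```text
time_s: 10.78
eef_pos: [0.5445, 0.1901, 0.3517]
tool_rot: [3.141, 0.001, -0.244]
ft_force: [-0.7, -1.1, -0.1]
opening: 0.299
grip_force: 32.5
```

```bash
cat > i.py <<'E'
from h import *
np.set_printoptions(precision=4,suppress=True)
o=get_obs(); print(o['time_s'],o['eef_pos'],o['tool_rot'],o['opening'],o['grip_force'])
I=cam('wrist'); save(I,'w6.png')
for s in spot_point('wrist','beam_mid')[:2]: print('beam',s['p'],s['xy'],atz(I,s['xy'],.078))
v,u=np.mgrid[:420,:560]
d=I['depth']; P=np.stack([(u-I['cx'])/I['fx']*d,(v-I['cy'])/I['fy']*d,d],-1)@I['T'][:3,:3].T+I['T'][:3,3]
px=I['pixels'].astype(int); near=(np.hypot(P[...,0]-.558,P[...,1]-.2025)<.17)&(d>0)
f=lambda m: cv2.minAreaRect((P[m][:,:2]*1000).astype(np.float32))
m=near&(P[...,2]>.008)&(P[...,2]<.016); print('bar',m.sum(),f(m))
m=near&(P[...,2]>.095)&(P[...,2]<.11)&(px.max(2)<90)&(P[...,1]<.17); print('sensor',m.sum(),f(m),np.median(P[m][:,2]))
m=near&(P[...,2]>.06)&(P[...,2]<.11)&(px[...,2]>px[...,0]+50); print('lamp',m.sum(),f(m),P[m][:,2].max())
# block in tool frame
Ti=np.linalg.inv(pose()); Q=P@Ti[:3,:3].T+Ti[:3,3]
m=(d>0)&(abs(Q[...,1])<.012)&(Q[...,2]>.135)&(Q[...,2]<.215)&(Q[...,0]>-.012)&(Q[...,0]<.02)
k=m&(Q[...,2]<.156); print('blocktop',k.sum(),np.percentile(Q[k][:,0],[2,98]),np.median(Q[k][:,2]))
for z in np.arange(.14,.215,.01):
    k=m&(Q[...,2]>z)&(Q[...,2]<z+.01); print(round(z,3),k.sum(),np.percentile(Q[k][:,0],[5,50,95]) if k.sum()>3 else '')
E
python3 i.py
```

```text
10.7833 [0.5445 0.1901 0.3517] [ 3.1411  0.0007 -0.244 ] 0.29857112298722616 32.50202178955078
beam 0.95 [261.1, 192.4] [0.5589 0.2016 0.078 ]
bar 6266 ((580.478271484375, 162.57379150390625), (270.3167724609375, 204.7042694091797), 47.11421585083008)
sensor 3260 ((539.5166015625, 123.55438232421875), (39.78877258300781, 45.7244873046875), 76.13970947265625) 0.1020597461209938
lamp 3771 ((580.050537109375, 287.3193664550781), (73.19562530517578, 38.00705337524414), 75.94380187988281) 0.09934027816654442
blocktop 1979 [-0.0079  0.006 ] 0.14866577836831485
0.14 1597 [-0.007  -0.0006  0.0054]
0.15 579 [0.0043 0.0056 0.0061]
0.16 457 [0.0051 0.0056 0.0061]
0.17 367 [0.0051 0.0056 0.006 ]
0.18 308 [0.0051 0.0056 0.0059]
0.19 254 [0.0051 0.0055 0.0059]
0.2 157 [0.0048 0.0055 0.0058]
0.21 0
```

View pics/w6.png

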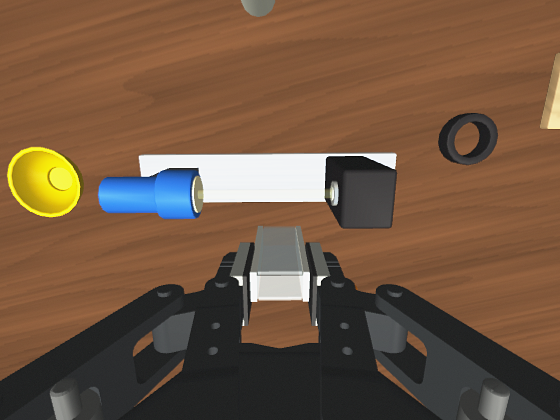

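Wrist view: the lamp face is near (203,193), the sensor lens near (330,193), and the block hangs upright in the fingers. The beam yaw measures 76.1°, so I'll turn −90° at height over the beam middle.

Request:
arm_command(moves=[[20, 3, -3, 0, -4], [20, 6, -6, 0, -10], [20, 9, -10, 0, -16], [20, 11, -12.5, 0, -22], [20, 11, -12.5, 0, -28]])

```text
time_s: 11.3
eef_pos: [0.5588, 0.1989, 0.3521]
tool_rot: [-3.141, 0.0, 0.248]
ft_force: [-0.1, -0.5, -0.6]
opening: 0.296
grip_force: 32.5
```

Request:
arm_command(moves=[[20, 0, 0, 0, -6], [20, 0, 0, 0, -12], [20, 0, 0, 0, -18], [20, 0, 0, 0, -24], [20, 0, 0, 0, -30]])

```text
time_s: 11.72
eef_pos: [0.5585, 0.1987, 0.3522]
tool_rot: [-3.142, 0.0, 0.772]
ft_force: [-0.2, -0.3, -0.5]
opening: 0.296
grip_force: 32.5
```

Request:
arm_command(moves=[[20, 0, 0, 0, -6], [20, 0, 0, 0, -12], [20, 0, 0, 0, -18], [20, 0, 0, 0, -24], [20, 0, 0, 0, -30]])

```text
time_s: 12.13
eef_pos: [0.5585, 0.1986, 0.3522]
tool_rot: [-3.142, 0.0, 1.295]
ft_force: [-0.0, -0.2, -0.2]
opening: 0.294
grip_force: 32.5
```

Request:
arm_command(moves=[[20, 0, 0, 0, -2], [20, 0, 0, 0, -2], [20, 0, 0, 0, -2]])

```text
time_s: 12.38
eef_pos: [0.5585, 0.1989, 0.3522]
tool_rot: [3.142, -0.0, 1.324]
ft_force: [0.0, 0.5, 0.1]
opening: 0.296
grip_force: 32.5
```

Request:
arm_command(moves=[[20, 0, 0, 10, 0], [20, 0, 0, 28, 0], [20, 0, 0, 46, 0], [20, 1, 0, 62, -0.2], [20, 1, 0, 75, -0.2]])

```text
time_s: 12.8
eef_pos: [0.5584, 0.2004, 0.275]
tool_rot: [-3.14, 0.001, 1.328]
ft_force: [1.1, -0.4, 0.4]
opening: 0.297
grip_force: 32.5
```

Request:
arm_command(moves=[[20, 0, 0, 9, 0], [20, 0, 0, 16, 0], [20, 0, 0, 20.5, 0], [20, 0, 0, 20.5, 0], [20, 0, 0, 20.5, 0]])

```text
time_s: 13.22
eef_pos: [0.5588, 0.2007, 0.2569]
tool_rot: [3.141, -0.0, 1.33]
ft_force: [-0.9, -0.1, -1.5]
opening: 0.298
grip_force: 32.5
```

```bash
cat > j.py <<'E'
from h import *
np.set_printoptions(precision=4,suppress=True)
o=get_obs(); print(o['time_s'],o['eef_pos'],o['tool_rot'],o['joint_velocities'],o['grip_force'])
s=cam('scene'); print([ (q['p'],q['xy'],dep(s,q['xy'])) for q in spot_point('scene','block_mid')[:2]]); print(proj(s,np.array([.558,.1985,.078])))
t=cam('top'); w=cam('wrist')
a=cv2.resize(s['pixels'][150:290,260:440],(540,420),interpolation=2); b=cv2.resize(t['pixels'][160:230,180:280],(250,175)); c=cv2.resize(w['pixels'],(250,188))
cv2.imwrite('pics/fin.png',np.hstack([a,np.vstack([b,c,np.zeros((57,250,3),np.uint8)])])[:,:,::-1])
d=w['depth'];v,u=np.mgrid[:420,:560];Q=np.stack([(u-w['cx'])/w['fx']*d,(v-w['cy'])/w['fy']*d,d],-1)@w['T_tool_cam'][:3,:3].T+w['T_tool_cam'][:3,3]
m=(d>0)&(abs(Q[...,1])<.012)&(Q[...,2]>.135)&(Q[...,2]<.156)&(Q[...,0]>-.012)&(Q[...,0]<.02); print('top',np.median(Q[m][:,2]),np.percentile(Q[m][:,0],[2,98]))
E
python3 j.py
```

```text
13.2167 [0.5588 0.2007 0.2569] [ 3.1413 -0.0003  1.3295] [ 0.0006 -0.0072 -0.0089  0.0012  0.0032  0.0002] 32.50480771064758
[(0.5, [325.8, 230.1], array([0.5819, 0.2026, 0.1101]))]
(np.float64(329.278982066212), np.float64(230.6794164604911))
top 0.14832948935549456 [-0.0079  0.006 ]
```

View pics/fin.png

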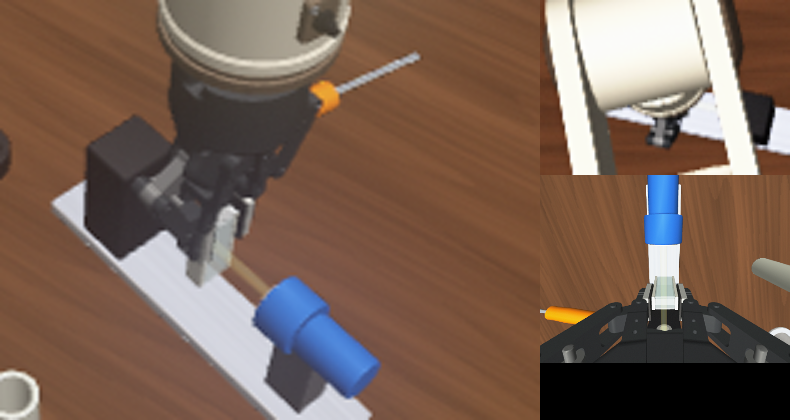

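The block hangs upright between sensor and lamp, with the beam entering its clear face near mid-height. In the wrist view the lamp lies straight ahead along the tool's x axis. I'll let it settle and hand in.

Request:
arm_command(moves=[[20, 0, 0, 0, 0], [20, 0, 0, 0, 0], [20, 0, 0, 0, 0], [20, 0, 0, 0, 0]])

```text
time_s: 13.75
eef_pos: [0.5587, 0.2007, 0.2567]
tool_rot: [3.142, -0.0, 1.33]
ft_force: [-0.3, -0.1, -0.7]
opening: 0.296
grip_force: 32.5
```

```bash
python3 -c "
from plant import *
o=get_obs(); print(o['eef_pos'],o['joint_velocities']); print(hand_in())"
```

```text
[0.55872062 0.20067774 0.25670772] [-0.00072337  0.00171378  0.00163405 -0.00037479  0.00113934  0.00051605]
the job is handed in; nothing more can be done
None
```

Handed in at about 14 s of the 53 s allowed (no verdict came back): the square tube's cap is open at about 2.58 rad, and the block is held still and upright by its frosted faces in the beam, within a few mm of midway between lamp and sensor.

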